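Level the transformer chutes at an assembly station

TASK

Level the three sloping chutes so that each holds two transformers: move the top one of the fullest chute to the emptiest chute and set it down flat in the trough, the same way round as the others and close up against the one already there. Then push the lever at the low end of the chute you topped up all the way over towards its chute. Leave the other transformers, the other two levers and everything else as they are.

Things in the scene. Friction and masses are not known exactly. Their poses are not given: they have to be found in the camera images.
- rack: Fixed grey steel plate, 380 x 390 x 8 mm, on the table. Origin on the table, under the middle chute; its x points up the chutes (towards world +y, the robot's left, within 7 deg), y towards the robot, z up. On it three identical white chutes side by side, along x, centred at rack y = +105 (near the robot), 0 (middle), -105 mm (far), climbing 30 deg to +x.
- chute_floor (a point): Point on the middle chute's floor at its low-end stop: rack (-90, 0, 35) mm; the other chutes have it at y = +-105. From here the floor climbs 205 mm up the slope. Trough 54 mm wide inside, side lips only 10 mm high off the floor, 60 mm over all.
- rail_mid (a point): Middle of the fixed aluminium rail, 24 x 24 mm, crossing over all chutes along rack y, at rack (46, 0, 268) mm, on posts at y = +-185 mm. It hangs over the third place of the chutes, so a gripper gets there only leaning with the slope (about 30 deg, its body on the downhill, lever side).
- transformer_1_mid (a point): Power transformer, 62 mm long (up the chute), 44 wide, 56 high, 0.3 to 0.5 kg: steel foot, iron core, copper coil block standing out both sides (44 mm across, 40 long, 6 to 52 mm above the foot), to be gripped there. All six are alike. Point: centre, 28 mm above the foot; own x up the chute, y level, z square off the chute floor.
- transformer_2_mid (a point): Another transformer, like transformer_1; centre, same axes. At the start the six stand in the three chutes from the stop upwards, 62.5 mm apart along the slope, three in one chute, two in another, one in the third; which chute has how many changes.
- transformer_3_mid (a point): Another transformer, like transformer_1; centre, same axes.
- transformer_4_mid (a point): Another transformer, like transformer_1; centre, same axes.
- transformer_5_mid (a point): Another transformer, like transformer_1; centre, same axes.
- transformer_6_mid (a point): Another transformer, like transformer_1; centre, same axes.
- place2_near (a point): Where the centre of a transformer lies when it is the second in the near chute, flat on the floor and up against the first: rack frame (-23, 105, 106) mm. The first lies 62.5 mm down the slope from it, the third 62.5 mm up. Axes as the rack's.
- lever_near (a joint): Steel lever with a 26 mm black ball, on a grey block (70 x 50 x 25 mm) below the low end of the near chute, the pivot at rack (-190, 105, 30) mm; swings along its chute (rack x-z plane); 80 mm from pivot to ball centre. 0 = leaning 0.5 rad away from the chute (-x), 1.0 = leaning 0.5 rad towards it (+x), its end stop. Starts at 0 to 0.2; light friction (1 N at the ball), stays where left.
- lever_near_tip (a point): Centre of the ball of the near lever, about 100 mm above the table.
- place2_middle (a point): Where the centre of a transformer lies when it is the second in the middle chute, flat on the floor and up against the first: rack frame (-23, 0, 106) mm. The first lies 62.5 mm down the slope from it, the third 62.5 mm up. Axes as the rack's.
- lever_middle (a joint): Steel lever with a 26 mm black ball, on a grey block (70 x 50 x 25 mm) below the low end of the middle chute, the pivot at rack (-190, 0, 30) mm; swings along its chute (rack x-z plane); 80 mm from pivot to ball centre. 0 = leaning 0.5 rad away from the chute (-x), 1.0 = leaning 0.5 rad towards it (+x), its end stop. Starts at 0 to 0.2; light friction (1 N at the ball), stays where left.
- lever_middle_tip (a point): Centre of the ball of the middle lever, about 100 mm above the table.
- place2_far (a point): Where the centre of a transformer lies when it is the second in the far chute, flat on the floor and up against the first: rack frame (-23, -105, 106) mm. The first lies 62.5 mm down the slope from it, the third 62.5 mm up. Axes as the rack's.
- lever_far (a joint): Steel lever with a 26 mm black ball, on a grey block (70 x 50 x 25 mm) below the low end of the far chute, the pivot at rack (-190, -105, 30) mm; swings along its chute (rack x-z plane); 80 mm from pivot to ball centre. 0 = leaning 0.5 rad away from the chute (-x), 1.0 = leaning 0.5 rad towards it (+x), its end stop. Starts at 0 to 0.2; light friction (1 N at the ball), stays where left.
- lever_far_tip (a point): Centre of the ball of the far lever, about 100 mm above the table.
- capacitor_1_mid (a point): Bystander: black capacitor can, 33 mm across, 52 mm high, standing on the rack plate between two chutes. Centre.
- capacitor_2_mid (a point): Bystander: black capacitor can, 33 mm across, 52 mm high, standing on the rack plate between two chutes. Centre.
- capacitor_3_mid (a point): Bystander: a third such can, standing on the table to the right of the rack, seen from the robot. Centre.
- heat_sink_mid (a point): Bystander: finned aluminium heat sink 100 x 50 x 30 mm, on the table to the left of the rack. Centre.
- screwdriver_grip (a point): Bystander: screwdriver lying on the table to the right of the rack, seen from the robot; point at its handle.
There are look-alikes about, which are no part of the job. Leave any pink or red look-alike of the part that bears transformer_6_mid alone.

How it is judged:
On the way, in this order (a step that is already met when the one before it is completed fails the run):
1. the transformer lies second in the emptiest chute, no lever pushed yet (((distance between transformer_6_mid and place2_near below 0.014 m and angle between the y axis of transformer_6_mid and the y axis of rack, either way round below 0.14 rad and angle between transformer_6_mid's own z axis and vertical between 0.42 and 0.63 rad) or (distance between transformer_6_mid and place2_middle below 0.014 m and angle between the y axis of transformer_6_mid and the y axis of rack, either way round below 0.14 rad and angle between transformer_6_mid's own z axis and vertical between 0.42 and 0.63 rad) or (distance between transformer_6_mid and place2_far below 0.014 m and angle between the y axis of transformer_6_mid and the y axis of rack, either way round below 0.14 rad and angle between transformer_6_mid's own z axis and vertical between 0.42 and 0.63 rad)) and value of joint each of lever_near, lever_middle, lever_far below 0.35 rad), for 0.2 s.
2. the lever of the topped-up chute is pushed over ((((distance between transformer_6_mid and place2_near below 0.014 m and angle between the y axis of transformer_6_mid and the y axis of rack, either way round below 0.14 rad and angle between transformer_6_mid's own z axis and vertical between 0.42 and 0.63 rad) and value of joint lever_near above 0.85 rad and value of joint each of lever_middle, lever_far below 0.35 rad) or ((distance between transformer_6_mid and place2_middle below 0.014 m and angle between the y axis of transformer_6_mid and the y axis of rack, either way round below 0.14 rad and angle between transformer_6_mid's own z axis and vertical between 0.42 and 0.63 rad) and value of joint lever_middle above 0.85 rad and value of joint each of lever_near, lever_far below 0.35 rad) or ((distance between transformer_6_mid and place2_far below 0.014 m and angle between the y axis of transformer_6_mid and the y axis of rack, either way round below 0.14 rad and angle between transformer_6_mid's own z axis and vertical between 0.42 and 0.63 rad) and value of joint lever_far above 0.85 rad and value of joint each of lever_near, lever_middle below 0.35 rad))), for 0.1 s.
At the end, for the whole second after the job is handed in: The moved transformer is at rest, flat, second in the chute that had one (centre within 14 mm of its place, 8 deg of the chute's heading, 6 deg of its slope); that chute's lever is past 0.85 rad, the other two below 0.35; the other five transformers are within 12 mm of their starts ((((distance between transformer_6_mid and place2_near below 0.014 m and angle between the y axis of transformer_6_mid and the y axis of rack, either way round below 0.14 rad and angle between transformer_6_mid's own z axis and vertical between 0.42 and 0.63 rad) and value of joint lever_near above 0.85 rad and value of joint each of lever_middle, lever_far below 0.35 rad) or ((distance between transformer_6_mid and place2_middle below 0.014 m and angle between the y axis of transformer_6_mid and the y axis of rack, either way round below 0.14 rad and angle between transformer_6_mid's own z axis and vertical between 0.42 and 0.63 rad) and value of joint lever_middle above 0.85 rad and value of joint each of lever_near, lever_far below 0.35 rad) or ((distance between transformer_6_mid and place2_far below 0.014 m and angle between the y axis of transformer_6_mid and the y axis of rack, either way round below 0.14 rad and angle between transformer_6_mid's own z axis and vertical between 0.42 and 0.63 rad) and value of joint lever_far above 0.85 rad and value of joint each of lever_near, lever_middle below 0.35 rad)) and linear speed of transformer_6 below 0.02 m/s and distance of each of transformer_1_mid, transformer_2_mid, transformer_3_mid, transformer_4_mid, transformer_5_mid from where it was at the start of the episode below 0.012 m); the robot touches nothing.
It fails at once if another transformer is moved by more than 20 mm (distance of any of transformer_1_mid, transformer_2_mid, transformer_3_mid, transformer_4_mid, transformer_5_mid from where it was at the start of the episode above 0.02 m).
It fails at once if a bystander is moved by more than 25 mm (distance of any of capacitor_1_mid, capacitor_2_mid, capacitor_3_mid, heat_sink_mid, screwdriver_grip from where it was at the start of the episode above 0.025 m).
It fails at once if the lever of another chute is pushed over (value of joint each of lever_near, lever_middle above 0.5 rad or value of joint each of lever_near, lever_far above 0.5 rad or value of joint each of lever_middle, lever_far above 0.5 rad).
It also fails if it takes over 54 s, if anything falls off the work surface, if the arm or the gripper's body presses on something with over 40 N, if the wrist force passes 120 N, or if a joint passes its speed limit or range.

ROBOT

A 6-joint arm with a two-finger parallel gripper is mounted at the origin on the work surface. World frame = base frame: x ahead of the robot, y to its left, z up, the work surface at z = 0. Lengths are in m, angles in rad, forces in N, time in s.
With the tool pointing down it reaches from about 0.425 to 0.95 m from the base axis. Payload 14.7 kg.
Tool frame: the origin (TCP) lies on the centre line of the jaws, within the pads' length; the fingertips stand tip_reach ahead of it and the grasp point (between the pads) lies 5 mm behind it (tip_reach is the distance from the TCP to the fingertips, in m); z points along the fingers, y is the line along which they close (so a half turn about z gives the same grasp; the last joint's range is limited). The gripper opens to 85 mm and grips with 20 to 120 N. Pads are 22 mm wide; open, the fingers measure 114 mm over their backs; the gripper's body (76 mm by 85 mm) begins 54 mm behind the grasp point. The pads swing forward as they close: fully open they stand 13 mm farther back than shut.
Start: joints at [1.112, 0.48, 1.596, -0, 1.065, -0.047], TCP at [0.26, 0.596, 0.245] pointing down, gripper open.
Joint ranges: [-2.75, 2.75], [-0.82, 2.05], [0.23, 2.67], [-1.56, 4.7], [0.09, 2.69], [-2.92, 2.92]. Speed limits (rad/s): [1.89, 1.89, 2.39, 3.01, 3.01, 3.01].

INTERFACE

Orientations are given as a unit quaternion [w, x, y, z].
In Python, from plant import * gives the robot as it stands.
- The arm moves only by the tool step_arm, never from a script. Its argument "commands" is a list of rows, each a list of 7 numbers: the turn, a rotation vector about the tool's x, y, z scaled (see below), then the shift along the tool's x, y, z scaled (see below), then the opening, from -1 (shut) to 1 (fully open). In form: [[rx, ry, rz, tx, ty, tz, hand], ...]. A call has 1 to 8 rows; each row shifts and turns the commanded pose from where the row before left it, along the tool's axes as they then stand; what a row does not reach is not made up. The controller multiplies each number of a shift by 0.3 m and each number of a turn by pi/2 rad. A row lasts 1/8 s, in which the tool goes at most 62.5 mm and 10.7 degrees, less where a joint would pass 70% of its speed; a pose out of reach is approached as far as the arm can. A call with a number of a shift or a turn outside -1 to 1 is refused whole. A call with a gripper value outside its range is refused whole. The fingers move at their own pace and stop on an object; the grip force is fixed at half the most. Time passes only in rows, so rows that do not move let the fingers close. It gives the time, the measured TCP pose, the force, the opening and the grip force at its end, in the units of the state.
- state(): the state, without advancing time (a new reading comes with each control period).
- read_camera(name): name is "scene" or "side" or "wrist"; returns a dict with "pixels" (480x640x3 uint8, blue, green, red), "z_map" (480x640 float32, m along the optical axis (not along the pixel's ray), 0 where there is no reading), "mtx" (3x3 intrinsics, pixels), "eye" and "attitude" of the camera in the world. Camera axes: x right, y up, looking along -z (the intrinsics and any distortion apply to the point x, -y, -z); pixel columns grow to the right and rows downward; lengths in m; the calibration is good to about 2 mm. A picture is of the moment at which its call begins.
- job_done(): hands the job in; it is judged then, once.
The state is a dict: "time_s": time; "joint_pos": joint angles; "qd": joint speeds; "joint_efforts": joint torques, N m; "position": TCP position; "eef_rot": TCP orientation; "ft_force": force on the tool from outside, world axes, zero at the start; "ft_torque": the same for the moment, N m; "finger_gap": opening from 0.0 (shut) to 1.0 (fully open); "finger_force": force on a finger pad.
Only numpy, scipy, OpenCV 4.12 (cv2) and the standard library are available. Lean on these libraries where they do the work, as an engineer would, in place of code of your own. Each camera call takes 0.05 s, during which the arm holds its last target. There are 200 camera calls.

## Working session

There is one attempt and no reset: what is moved stays moved. The work goes in short steps, Python scripts to look and compute and a tool call to move; the robot and the scene stay as the last step left them, time stands still between calls to the robot, and variables do not carry over. Pictures are saved under pics/ and viewed, at most 10 in all, crops included, and the job is handed in when it is done.

Besides the shell and the picture viewer there is one more tool, called after ">>>" by a JSON object that holds its "api" and its "payload", one argument or row to a line. step_arm: Moves the arm, as the interface text tells. Shifts and turns lie within -1 to 1; 1 stands for 0.3 m of shift or pi/2 rad of turn. Its arguments: {"type":"object","properties":{"commands":{"type":"array","items":{"type":"array","items":{"type":"number","minimum":-1,"maximum":1}}}},"required":["commands"]}

```bash
mkdir -p pics; ls; cat > h.py <<'E'
from plant import *
import numpy as np, cv2
from scipy.spatial.transform import Rotation as R
def cam(n):
    c=read_camera(n); np.savez(n+'.npz',**{k:np.array(v) for k,v in c.items()}); return c
def load(n): return dict(np.load(n+'.npz'))
def rot(a):
    a=np.array(a); return a if a.shape==(3,3) else R.from_quat(a[[1,2,3,0]]).as_matrix()
def cloud(c):
    z=c['z_map']; K=c['mtx']; v,u=np.mgrid[:480,:640]
    P=np.stack([(u-K[0,2])/K[0,0]*z,-(v-K[1,2])/K[1,1]*z,-z],-1)
    W=P@rot(c['attitude']).T+np.array(c['eye']); W[z==0]=np.nan; return W
E
python3 - <<'E'
from h import *
s=state(); print(s)
for n in('scene','side'):
    c=cam(n); cv2.imwrite(f'pics/{n}0.png',c['pixels']); print(n,c['mtx'],c['eye'],c['attitude'],[k for k in c])
E
```

```text
pics
{'time_s': 0.0, 'joint_pos': array([ 1.11240678e+00,  4.80861252e-01,  1.59687131e+00, -1.09237697e-05,
        1.06510073e+00, -4.65923770e-02]), 'qd': array([ 2.49196941e-04,  1.75359578e-04,  8.19127184e-06, -8.01288042e-04,
        3.46057107e-04, -2.45990605e-04]), 'joint_efforts': array([ 2.83506219e-03, -9.50646114e+01, -4.30180585e+01,  1.76272665e-04,
        1.23213898e-02, -1.26367209e-05]), 'position': array([0.25997007, 0.5953137 , 0.24465425]), 'eef_rot': array([-1.50341913e-04,  2.04444216e-01,  9.78878020e-01, -6.01847898e-04]), 'ft_force': array([ 0.29034656, -0.22338536, -0.01002728]), 'ft_torque': array([-0.02730354,  0.03142543, -0.07120618]), 'finger_force': 0.0, 'finger_gap': 0.9996646207990084}
scene [[598.3341068    0.         318.20785145]
 [  0.         598.3341068  239.03008015]
 [  0.           0.           1.        ]] [ 1.00764185 -0.41373096  1.2441607 ] [0.87868143 0.2552782  0.11745108 0.38594977] ['pixels', 'z_map', 'mtx', 'eye', 'attitude']
side [[438.85035562   0.         314.87831721]
 [  0.         438.85035562 239.71393414]
 [  0.           0.           1.        ]] [0.63512411 0.76897494 0.85837089] [0.06698745 0.02858299 0.38980449 0.91801316] ['pixels', 'z_map', 'mtx', 'eye', 'attitude']
```

View pics/scene0.png

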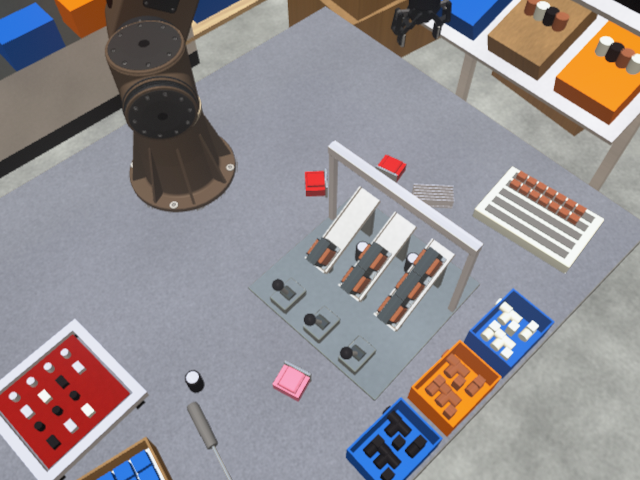

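View pics/side0.png

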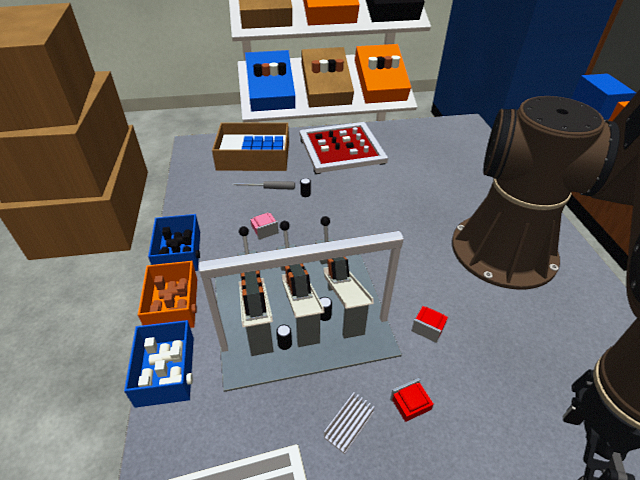

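The near chute has one transformer (scene ~(322,250)), the middle two and the far three, with its top one at ~(435,260) under the rail. The near lever's ball is at ~(278,286). The plate corners are visible, so I can fit the rack frame from the depth.

```bash
cat >> h.py <<'E'
def rackfit(Ws):
    W=np.concatenate([w.reshape(-1,3) for w in Ws]); W=W[~np.isnan(W).any(1)]
    return W
E
python3 - <<'E'
from h import *
for n in('scene','side'):
    c=load(n); W=cloud(c); px=c['pixels']
    reg=(W[...,0]>.3)&(W[...,0]<1)&(W[...,1]>-.2)&(W[...,1]<.6)
    t=W[reg&(abs(W[...,2])<.004)]; print(n,'table z med',np.median(t[:,2]))
    m=reg&(abs(W[...,2]-.008)<.0035)
    lab=cv2.connectedComponentsWithStats(m.astype(np.uint8)); i=1+np.argmax(lab[2][1:,4]); 
    p=W[lab[1]==i]; print('plate z',np.median(p[:,2]),len(p)); print(cv2.minAreaRect(p[:,:2].astype(np.float32)*1000))
    m=reg&(abs(W[...,2]-.28)<.006); p=W[m]; print('rail',len(p),cv2.minAreaRect(p[:,:2].astype(np.float32)*1000),np.median(p[:,2]))
    hsv=cv2.cvtColor(px,cv2.COLOR_BGR2HSV)
    m=reg&(hsv[...,2]<60)&(W[...,2]>.06)&(W[...,2]<.2)
    lab=cv2.connectedComponentsWithStats(m.astype(np.uint8))
    for k in range(1,lab[0]):
        if lab[2][k,4]>25: q=W[lab[1]==k]; print('dark',lab[2][k],lab[3][k].round(),np.median(q,0).round(4),q[:,2].max().round(4))
E
```

```text
scene table z med -0.0002905069346996747
plate z 0.007488184173021217 10481
((583.877197265625, 103.84879302978516), (393.09344482421875, 382.8268737792969), 4.205044746398926)
rail 2008 ((575.0657348632812, 193.90878295898438), (386.11553955078125, 28.72440528869629), 4.050719738006592) 0.2788297955328896
dark [273 280  10  10  78] [278. 285.] [ 0.4936 -0.0763  0.1149] 0.1235
dark [304 314  11  11  92] [309. 319.] [ 0.5978 -0.0791  0.1104] 0.1177
dark [341 347  11  12 102] [346. 353.] [ 0.7021 -0.0734  0.1091] 0.1162
side table z med -0.0007627981034042941
plate z 0.007078184530249221 10397
((576.845947265625, 139.2381591796875), (389.683349609375, 321.57562255859375), 4.062481880187988)
rail 2185 ((572.113037109375, 198.3231201171875), (383.7027893066406, 28.372983932495117), 3.8284966945648193) 0.27866712692657025
dark [321 216   9  10  68] [325. 221.] [ 0.4869 -0.062   0.1112] 0.1187
dark [280 221   9  10  69] [284. 225.] [ 0.592  -0.0649  0.1076] 0.1146
dark [239 227  10   9  69] [243. 231.] [ 0.6953 -0.0605  0.1065] 0.1144
dark [331 260  18  20 316] [340. 269.] [0.4769 0.0895 0.09  ] 0.1128
dark [290 275  21  22 367] [300. 286.] [0.5768 0.1512 0.1208] 0.1451
dark [243 293  23  24 431] [254. 304.] [0.676  0.2123 0.1525] 0.1761
dark [344 306  24  19 320] [355. 315.] [0.4665 0.2216 0.0885] 0.1154
dark [297 315  23  19 327] [308. 324.] [0.5704 0.229  0.0875] 0.1159
dark [247 324  24  18 318] [259. 332.] [0.6748 0.2364 0.0878] 0.1151
```

```bash
cat >> h.py <<'E'
TH=np.radians(4.0); O=np.array([.5768,.1502,0.])
def setrack(o,th):
    global O,TH,RX; O=np.array(o); TH=th; RX=np.array([[-np.sin(th),-np.cos(th),0],[np.cos(th),-np.sin(th),0],[0,0,1]])
setrack(O,TH)
def w(p): return O+RX@(np.array(p)/1000)      # rack mm -> world m
def rk(p): return (np.asarray(p)-O)@RX*1000   # world m -> rack mm
U=np.array([.8660254,0,.5]); N=np.array([-.5,0,.8660254])
def Rt(sg=1):  # tool z=-N, tool y=sg*rack y
    z=RX@-N; y=RX@np.array([0,sg,0.]); return np.stack([np.cross(y,z),y,z],1)
def plan(p,Rtar=None):
    s=state(); R0=rot(s['eef_rot']); 
    if Rtar is None: Rtar=R0
    rv=R.from_matrix(R0.T@Rtar).as_rotvec(); d=Rtar.T@(np.array(p)-s['position'])
    print('turn deg',np.degrees(rv).round(2),'units',(rv/(np.pi/2)).round(4),'shift mm',(d*1000).round(1),'units',(d/.3).round(4))
    print('q',s['joint_pos'].round(3),'tcp rack',rk(s['position']).round(1),'F',s['ft_force'].round(1),'t',s['time_s'],'gap',s['finger_gap'])
E
python3 - <<'E'
import plant; print([k for k in dir(plant) if not k.startswith('__')], getattr(plant,'tip_reach',None))
from h import *
for sg in(1,-1): plan(w(np.array([31.1,-105,137.3])+130*N),Rt(sg)); print(w(np.array([31.1,-105,137.3])+130*N))
E
```

```text
['Unreachable', 'job_done', 'read_camera', 'state', 'tip_reach'] 0.014
turn deg [ -30.71  -18.64 -114.45] units [-0.3412 -0.2071 -1.2717] shift mm [ 430.5 -390.  -254.5] units [ 1.435  -1.3    -0.8484]
q [ 1.112  0.481  1.597 -0.     1.065 -0.047] tcp rack [466.2 285.  244.7] F [ 0.7 -0.1  0.3] t 0.1 gap 1.0039505800632087
[0.68390897 0.12370701 0.2498833 ]
turn deg [-16.38  26.98  60.91] units [-0.182   0.2998  0.6767] shift mm [-430.5  390.  -254.5] units [-1.435   1.3    -0.8484]
q [ 1.112  0.481  1.597 -0.     1.065 -0.047] tcp rack [466.2 285.  244.7] F [ 0.7 -0.1  0.3] t 0.1 gap 1.0039505800632087
[0.68390897 0.12370701 0.2498833 ]
```

>>> {"api": "step_arm", "payload": {
  "commands": [
    [0, 0, 0, 0, 0, -0.17, 1],
    [0, 0, 0, 0, 0, -0.17, 1],
    [0, 0, 0, 0, 0, -0.17, 1],
    [0, 0, 0, 0, 0, -0.17, 1],
    [0, 0, 0, 0, 0, -0.17, 1]
  ]
}}

```text
time_s: 0.72
position: [0.26, 0.5953, 0.5018]
eef_rot: [-0.0, 0.204, 0.979, -0.0]
ft_force: [0.1, 1.0, -0.5]
finger_gap: 0.997
finger_force: 0.0
```

>>> {"api": "step_arm", "payload": {
  "commands": [
    [0, 0, 0, -0.16, -0.095, 0, 1],
    [0, 0, 0, -0.16, -0.095, 0, 1],
    [0, 0, 0, -0.16, -0.095, 0, 1],
    [0, 0, 0, -0.16, -0.095, 0, 1],
    [0, 0, 0, -0.16, -0.095, 0, 1],
    [0, 0, 0, -0.16, -0.095, 0, 1]
  ]
}}

```text
time_s: 1.48
position: [0.4563, 0.322, 0.5001]
eef_rot: [-0.0, 0.204, 0.979, -0.0]
ft_force: [1.6, 1.1, 0.2]
finger_gap: 0.997
finger_force: 0.0
```

>>> {"api": "step_arm", "payload": {
  "commands": [
    [0, 0, 0, -0.16, -0.095, 0, 1],
    [0, 0, 0, -0.16, -0.095, 0, 1],
    [0, 0, 0, -0.16, -0.095, 0, 1],
    [0, 0, 0, -0.16, -0.095, 0, 1],
    [0, 0, 0, -0.16, -0.095, 0, 1],
    [0, 0, 0, -0.16, -0.095, 0, 1],
    [0, 0, 0, 0, 0, 0, 1]
  ]
}}

```text
time_s: 2.35
position: [0.6526, 0.0483, 0.4987]
eef_rot: [-0.001, 0.206, 0.978, -0.001]
ft_force: [-0.6, 1.3, -0.3]
finger_gap: 1.003
finger_force: 0.0
```

>>> {"api": "step_arm", "payload": {
  "commands": [
    [-0.026, 0.0428, 0.0967, 0, 0, 0, 1],
    [-0.026, 0.0428, 0.0967, 0, 0, 0, 1],
    [-0.026, 0.0428, 0.0967, 0, 0, 0, 1],
    [-0.026, 0.0428, 0.0967, 0, 0, 0, 1],
    [-0.026, 0.0428, 0.0967, 0, 0, 0, 1],
    [-0.026, 0.0428, 0.0967, 0, 0, 0, 1],
    [-0.026, 0.0428, 0.0967, 0, 0, 0, 1],
    [0, 0, 0, 0, 0, 0, 1]
  ]
}}

```text
time_s: 3.35
position: [0.6505, 0.0514, 0.4998]
eef_rot: [-0.19, 0.659, 0.706, 0.177]
ft_force: [-0.8, 0.5, -0.6]
finger_gap: 1.002
finger_force: 0.0
```

```bash
python3 - <<'E'
from h import *
plan(w(np.array([31.1,-105,137.3])+130*N),Rt(-1))
plan(w(np.array([31.1,-105,137.3])+200*N),Rt(-1))
c=cam('wrist'); cv2.imwrite('pics/w0.png',c['pixels']); s=state(); print(rot(s['eef_rot']).T@(c['eye']-s['position']),rot(s['eef_rot']).T@rot(c['attitude']))
E
```

```text
turn deg [-0.01 -0.06 -0.06] units [-0.0001 -0.0006 -0.0007] shift mm [-64.5  38.4 251.3] units [-0.2149  0.128   0.8378]
q [-0.235  0.399  1.23   0.501  1.671 -0.293] tcp rack [-103.7  -66.6  499.8] F [-0.8  0.5 -0.6] t 3.35 gap 1.0023417074589673
turn deg [-0.01 -0.06 -0.06] units [-0.0001 -0.0006 -0.0007] shift mm [-64.5  38.4 181.3] units [-0.2149  0.128   0.6045]
q [-0.235  0.399  1.23   0.501  1.671 -0.293] tcp rack [-103.7  -66.6  499.8] F [-0.8  0.5 -0.6] t 3.35 gap 1.0023417074589673
[ 0.06900885  0.00209852 -0.12840557] [[-4.42963160e-03  9.61980884e-01  2.73080861e-01]
 [ 9.99990176e-01  4.21632422e-03  1.36796398e-03]
 [ 1.64557755e-04  2.73084238e-01 -9.61990110e-01]]
```

View pics/w0.png

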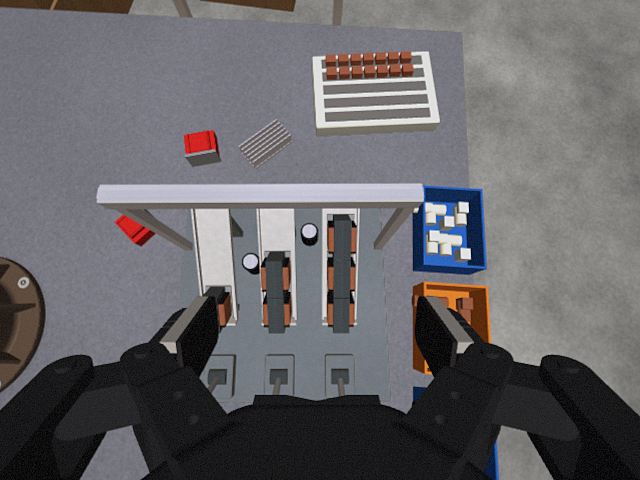

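The wrist view shows the far chute's third transformer at ~(341,237), just below the rail. The camera sits uphill of the tool, so I'll lean 40° to keep clear of the rail. Next I measure the tops in slope coordinates.

```bash
python3 - <<'E'
from h import *
c=load('wrist'); W=cloud(c); 
P=rk(W); c0=np.array([-23,0,106.]); D=P-c0
u=D@U; n=D@N; y=P[...,1]
for name,yc in(('far',-105),('mid',0),('near',105)):
    m=(abs(y-yc)<35)&(u>-110)&(u<110)&(n>20)&(n<36)
    hsv=cv2.cvtColor(c['pixels'],cv2.COLOR_BGR2HSV)
    a=np.stack([u[m],y[m]-yc,n[m]],1); print(name,len(a),'u',np.percentile(a[:,0],[1,99]).round(1),'y',np.percentile(a[:,1],[2,50,98]).round(1),'n top',np.percentile(a[:,2],[50,97]).round(1))
    m=(abs(y-yc)<40)&(u>-110)&(u<130)&(n>-40)&(n<-15)
    fl=(abs(y-yc)<34)&(u>45)&(u<120)&(abs(n+28)<4)
    if fl.sum()>20: print(' floor n',np.median(n[fl]).round(1),'y',np.percentile(y[fl]-yc,[1,99]).round(1))
    m=(abs(y-yc)<40)&(u>-110)&(u<110)&(n>-15)&(n<26)
    print(' coil y',np.percentile(y[m]-yc,[1,99]).round(1))
    m=(abs(y-yc)<40)&(abs(n+18)<5)&(u>-100)&(u<90)
    print(' lips y',np.percentile(y[m]-yc,[1,99]).round(1))
E
```

```text
far 2759 u [-90.   91.8] y [-23.1  -2.2  17.9] n top [27.8 29.7]
 floor n -27.6 y [-29.5  24. ]
 coil y [-28.6  21.8]
 lips y [-32.6  27.3]
mid 1768 u [-92.5  29.7] y [-23.6  -3.6  17.4] n top [27.8 29.9]
 floor n -27.5 y [-28.6  24.2]
 coil y [-29.3  19. ]
 lips y [-32.8  27.3]
near 229 u [-92.6 -32.7] y [-24.4 -18.8 -14.5] n top [24.4 28.7]
 floor n -27.4 y [-32.7  24.6]
 coil y [-32.4   9.1]
 lips y [-33.1  27.2]
```

```bash
cat >> h.py <<'E'
setrack([.5795,.1504,0],np.radians(4.0))
C0=np.array([-23,0,106.])
A=np.cos(np.radians(10))*N-np.sin(np.radians(10))*U
def RT():
    z=RX@-A; y=RX@np.array([0,-1.,0]); return np.stack([np.cross(y,z),y,z],1)
def P(u,y,n,a=0): return w(C0+u*U+n*N+a*A+np.array([0,y,0]))
E
python3 - <<'E'
from h import *
plan(P(62.5,-105,6,130),RT())
E
```

```text
turn deg [-0.03 10.02  0.14] units [-0.0004  0.1113  0.0015] shift mm [-129.1   40.9  228.6] units [-0.4305  0.1364  0.762 ]
q [-0.234  0.399  1.228  0.5    1.671 -0.295] tcp rack [-103.4  -64.1  500.2] F [-0.3  0.   0.8] t 3.4 gap 1.0005123317140991
```

>>> {"api": "step_arm", "payload": {
  "commands": [
    [0, 0.1113, 0.0015, 0, 0, 0, 1],
    [0, 0, 0, -0.144, 0.045, 0, 1],
    [0, 0, 0, -0.144, 0.045, 0, 1],
    [0, 0, 0, -0.143, 0.046, 0, 1],
    [0, 0, 0, 0, 0, 0.19, 1],
    [0, 0, 0, 0, 0, 0.19, 1],
    [0, 0, 0, 0, 0, 0.19, 1],
    [0, 0, 0, 0, 0, 0.19, 1]
  ]
}}

```text
time_s: 4.4
position: [0.6882, 0.1042, 0.2415]
eef_rot: [-0.25, 0.64, 0.689, 0.233]
ft_force: [1.1, -1.6, 0.6]
finger_gap: 1.001
finger_force: 0.0
```

```bash
python3 - <<'E'
from h import *
plan(P(62.5,-105,6,130),RT())
c=cam('wrist'); cv2.imwrite('pics/w1.png',c['pixels'])
W=cloud(c); D=rk(W)-C0; u=D@U;n=D@N;y=D[...,1]+105
m=(abs(y)<35)&(u>-60)&(u<110)&(n>18)&(n<36); print(np.percentile(u[m],[1,99]),np.percentile(y[m],[2,50,98]),np.median(n[m]))
m=(abs(y)<35)&(u>45)&(u<80)&(n>-15)&(n<36); print('coil',np.percentile(y[m],[1,99]))
plan(P(62.5,-105,6,0),RT())
E
```

```text
turn deg [-0.04  0.04  0.21] units [-0.0004  0.0004  0.0023] shift mm [-1.  -0.2 -1.6] units [-0.0034 -0.0007 -0.0053]
q [-0.218  0.655  1.508  0.695  1.291 -0.599] tcp rack [ -53.6 -105.2  241.5] F [ 1.1 -1.6  0.6] t 4.4 gap 1.0009239801713659
[-57.81633775  90.63010688] [-20.44223259   0.08406197  20.46025683] 27.8227832336369
coil [-21.49928693  21.30903257]
turn deg [-0.47 -0.08  0.04] units [-0.0052 -0.0009  0.0005] shift mm [ -0.8   2.7 121.1] units [-0.0028  0.009   0.4038]
q [-0.213  0.66   1.515  0.697  1.286 -0.6  ] tcp rack [ -49.1 -102.3  235.8] F [-2.5  4.9 -5.2] t 4.45 gap 1.0045461992516511
```

View pics/w1.png

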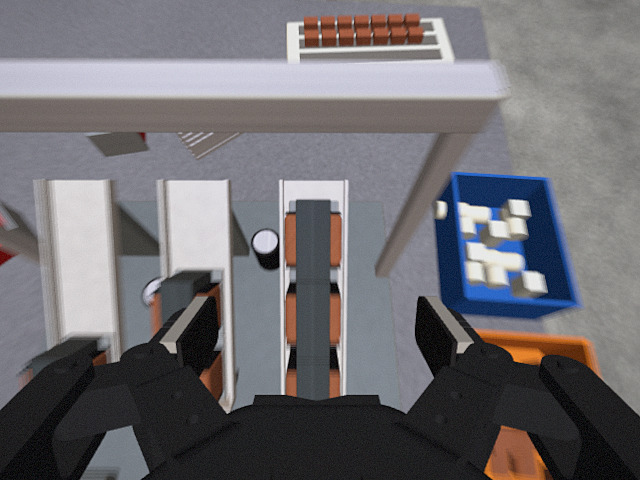

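The far transformer is centred between the fingers (~(314,240)), and the rail is above it at rows 60–130. The arm was still settling, so I'll let it rest and come down partway.

>>> {"api": "step_arm", "payload": {
  "commands": [
    [0, 0, 0, 0, 0, 0.1, 1],
    [0, 0, 0, 0, 0, 0.1, 1],
    [0, 0, 0, 0, 0, 0, 1],
    [0, 0, 0, 0, 0, 0, 1]
  ]
}}

```text
time_s: 4.95
position: [0.6862, 0.1407, 0.1975]
eef_rot: [-0.25, 0.641, 0.687, 0.234]
ft_force: [-0.8, -0.1, 0.2]
finger_gap: 1.0
finger_force: 0.0
```

```bash
python3 - <<'E'
from h import *
plan(P(62.5,-105,6,0),RT())
E
```

```text
turn deg [ 0.04 -0.02  0.05] units [ 0.0005 -0.0003  0.0005] shift mm [-0.8 -0.8 71.2] units [-0.0025 -0.0027  0.2374]
q [-0.169  0.693  1.558  0.736  1.198 -0.626] tcp rack [ -17.1 -105.8  197.5] F [-0.8 -0.1  0.2] t 4.95 gap 0.9998241783969647
```

>>> {"api": "step_arm", "payload": {
  "commands": [
    [0, 0, 0, -0.002, -0.003, 0.08, 1],
    [0, 0, 0, 0, 0, 0.08, 1],
    [0, 0, 0, 0, 0, 0.05, 1],
    [0, 0, 0, 0, 0, 0.027, 1],
    [0, 0, 0, 0, 0, 0, 1],
    [0, 0, 0, 0, 0, 0, 1]
  ]
}}

```text
time_s: 5.7
position: [0.6822, 0.1855, 0.1423]
eef_rot: [-0.25, 0.642, 0.686, 0.234]
ft_force: [0.0, -0.6, 0.1]
finger_gap: 0.998
finger_force: 0.0
```

>>> {"api": "step_arm", "payload": {
  "commands": [
    [0, 0, 0, 0, 0, 0, -1],
    [0, 0, 0, 0, 0, 0, -1],
    [0, 0, 0, 0, 0, 0, -1],
    [0, 0, 0, 0, 0, 0, -1],
    [0, 0, 0, 0, 0, 0, -1],
    [0, 0, 0, 0, 0, 0, -1]
  ]
}}

```text
time_s: 6.45
position: [0.6819, 0.1854, 0.1422]
eef_rot: [-0.25, 0.642, 0.686, 0.234]
ft_force: [-1.6, -4.8, 5.9]
finger_gap: 0.507
finger_force: 61.6
```

```bash
python3 - <<'E'
from h import *
plan(P(62.5,-105,6,0),RT()); s=state(); print(s['finger_force'])
print('N in tool',RT().T@RX@N,'U',RT().T@RX@U)
E
```

```text
turn deg [ 0.07 -0.05 -0.12] units [ 0.0008 -0.0006 -0.0013] shift mm [0.5 0.4 0.1] units [0.0015 0.0014 0.0002]
q [-0.107  0.751  1.607  0.797  1.089 -0.668] tcp rack [  27.7 -104.6  142.2] F [-1.6 -4.8  5.9] t 6.45 gap 0.5069284199791039
61.623637676239014
N in tool [ 1.73648177e-01 -6.52950584e-19 -9.84807747e-01] U [9.84807747e-01 1.13094358e-18 1.73648177e-01]
```

>>> {"api": "step_arm", "payload": {
  "commands": [
    [0, 0, 0, 0.003, 0, -0.016, -1],
    [0, 0, 0, 0.006, 0, -0.033, -1],
    [0, 0, 0, 0.0116, 0, -0.0657, -1],
    [0, 0, 0, 0.0116, 0, -0.0657, -1],
    [0, 0, 0, 0.0116, 0, -0.0657, -1],
    [0, 0, 0, 0.0116, 0, -0.0657, -1],
    [0, 0, 0, 0, 0, 0, -1],
    [0, 0, 0, 0, 0, 0, -1]
  ]
}}

```text
time_s: 7.45
position: [0.6847, 0.1385, 0.2237]
eef_rot: [-0.251, 0.642, 0.686, 0.233]
ft_force: [-0.2, -0.0, -4.3]
finger_gap: 0.501
finger_force: 61.8
```

```bash
python3 - <<'E'
from h import *
plan(P(3,105,6+95,0),RT()); print(state()['finger_force'])
c=cam('wrist'); cv2.imwrite('pics/w2.png',c['pixels'])
c=cam('side'); W=cloud(c); D=rk(W)-C0; u=D@U;n=D@N;y=D[...,1]+105
E
```

```text
turn deg [ 0.03 -0.06 -0.15] units [ 0.0003 -0.0007 -0.0016] shift mm [ -58.1 -209.1  -11.2] units [-0.1936 -0.6972 -0.0372]
q [-0.172  0.663  1.544  0.724  1.233 -0.594] tcp rack [ -19.2 -104.1  223.7] F [-0.2 -0.  -4.3] t 7.45 gap 0.5011196120030096
61.8022620677948
```

View pics/w2.png

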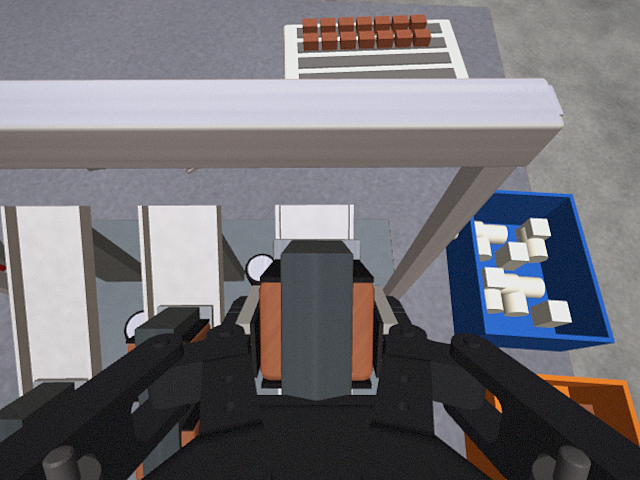

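The transformer is held straight between the pads (~(317,310)) and is clear of the chute. Next I carry it across to the near chute.

>>> {"api": "step_arm", "payload": {
  "commands": [
    [0, 0, 0, -0.039, -0.1, -0.007, -1],
    [0, 0, 0, -0.039, -0.15, -0.007, -1],
    [0, 0, 0, -0.039, -0.15, -0.008, -1],
    [0, 0, 0, -0.039, -0.15, -0.008, -1],
    [0, 0, 0, -0.038, -0.1, -0.007, -1],
    [0, 0, 0, 0, -0.047, 0, -1],
    [0, 0, 0, 0, 0, 0, -1],
    [0, 0, 0, 0, 0, 0, -1]
  ]
}}

```text
time_s: 8.55
position: [0.481, 0.0729, 0.1954]
eef_rot: [-0.25, 0.642, 0.686, 0.234]
ft_force: [-0.4, 0.2, -4.9]
finger_gap: 0.504
finger_force: 62.6
```

```bash
python3 - <<'E'
from h import *
plan(P(3,105,6+95,0),RT()); print(state()['finger_force'])
c=cam('wrist'); cv2.imwrite('pics/w3.png',c['pixels']); s=state()
W=cloud(c); D=rk(W)-C0; u=D@U;n=D@N;y=D[...,1]-105
m=(abs(y)<35)&(u>20)&(u<120)&(n>-35)&(n<-22); print('floor',m.sum(),np.median(n[m]),np.percentile(y[m],[1,99]))
m=(abs(y)<40)&(u>50)&(u<120)&(n>-35)&(n<-12); print('lips',np.percentile(y[m],[1,99]))
# held part top: dark plane with n ~95+28
hsv=cv2.cvtColor(c['pixels'],cv2.COLOR_BGR2HSV); v,uu=np.mgrid[:480,:640]
m=(v>260)&(v<385)&(uu>290)&(uu<345)&(n>100)&(n<140)
q=np.stack([u[m],y[m],n[m]],1); cc=q.mean(0); e=np.linalg.svd(q-cc,full_matrices=False)[2][2]; e*=np.sign(e[2])
print('held top',len(q),cc,np.percentile(u[m],[1,99]),'tilt u,y deg',np.degrees(e[:2]))
t=(abs(y)<40)&(n>105)&(n<135)&(u>-50); 
d=rk(s['position'])-C0; print('tcp u,n,y',d@U,d@N,d[1]-105)
# existing first one & side view
c=cam('side'); W=cloud(c); D=rk(W)-C0; u=D@U;n=D@N;y=D[...,1]-105
m=(abs(y)<25)&(u>-110)&(u<-10)&(n>15)&(n<36); print('first side',m.sum(),np.percentile(u[m],[1,99]) if m.sum() else '')
E
```

```text
turn deg [ 0.09 -0.04 -0.09] units [ 0.001  -0.0004 -0.001 ] shift mm [-0.6 -1.3  0.1] units [-0.002  -0.0045  0.0002]
q [-0.364  0.487  2.012  0.714  1.102 -0.915] tcp rack [-70.5 103.7 195.4] F [-0.4  0.2 -4.9] t 8.55 gap 0.5038257186250836
62.57822871208191
floor 7569 -27.513227234438908 [-26.80057338  27.10144928]
lips [-29.21101198  29.53426411]
held top 6673 [  8.54023593  -3.79747161 123.45345496] [-14.26286081  30.7807769 ] tilt u,y deg [0.00096305 0.01616038]
tcp u,n,y 3.5764076228970154 101.15383172829308 -1.3027291988505283
first side 137 [-71.55126732 -27.91716048]
```

View pics/w3.png

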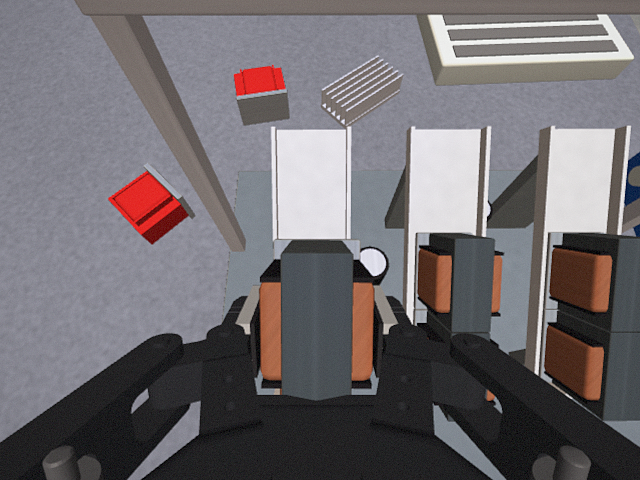

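The near chute's lips measure centred at ±29.4 mm, and the held part is level with the slope and about 3 mm uphill of its place. I correct y by 1.3 mm and lower it along the floor normal.

>>> {"api": "step_arm", "payload": {
  "commands": [
    [0, 0, 0, 0, -0.0045, 0, -1],
    [0, 0, 0, -0.0116, 0, 0.0657, -1],
    [0, 0, 0, -0.0116, 0, 0.0657, -1],
    [0, 0, 0, -0.0116, 0, 0.0657, -1],
    [0, 0, 0, -0.0116, 0, 0.0657, -1],
    [0, 0, 0, -0.0046, 0, 0.0263, -1],
    [0, 0, 0, 0, 0, 0, -1],
    [0, 0, 0, 0, 0, 0, -1]
  ]
}}

```text
time_s: 9.65
position: [0.4759, 0.1164, 0.1194]
eef_rot: [-0.25, 0.642, 0.686, 0.234]
ft_force: [0.7, -0.1, -4.0]
finger_gap: 0.505
finger_force: 62.2
```

```bash
python3 - <<'E'
from h import *
plan(P(0,105,5.7,0),RT()); s=state()
d=rk(s['position'])-C0; print('tcp u,n,y',d@U,d@N,d[1]-105)
E
```

```text
turn deg [ 0.08 -0.05 -0.11] units [ 0.0009 -0.0005 -0.0012] shift mm [-4.8  0.8  7. ] units [-0.016   0.0025  0.0234]
q [-0.287  0.606  2.087  0.848  0.936 -1.042] tcp rack [-26.7 105.8 119.4] F [ 0.7 -0.1 -4. ] t 9.65 gap 0.5051236604596175
tcp u,n,y 3.5128110879349177 13.455357183953428 0.7522397847090474
```

>>> {"api": "step_arm", "payload": {
  "commands": [
    [0, 0, 0, -0.0015, 0.0025, 0.0082, -1],
    [0, 0, 0, -0.0015, 0, 0.0082, -1],
    [0, 0, 0, -0.0012, 0, 0.0066, -1],
    [0, 0, 0, 0, 0, 0, -1]
  ]
}}

```text
time_s: 10.15
position: [0.4761, 0.1201, 0.1131]
eef_rot: [-0.25, 0.642, 0.686, 0.234]
ft_force: [0.1, -3.3, 0.4]
finger_gap: 0.506
finger_force: 62.9
```

>>> {"api": "step_arm", "payload": {
  "commands": [
    [0, 0, 0, -0.0033, 0, -0.0006, -1],
    [0, 0, 0, -0.0033, 0, -0.0006, -1],
    [0, 0, 0, 0, 0, 0, -1]
  ]
}}

```text
time_s: 10.52
position: [0.4762, 0.1185, 0.1121]
eef_rot: [-0.251, 0.642, 0.686, 0.234]
ft_force: [1.6, -0.3, 5.0]
finger_gap: 0.507
finger_force: 63.1
```

```bash
python3 - <<'E'
from h import *
plan(P(0,105,5.7,0),RT()); s=state()
d=rk(s['position'])-C0; print('tcp u,n,y',d@U,d@N,d[1]-105, 'F u,n',s['ft_force']@(RX@U),s['ft_force']@(RX@N))
E
```

```text
turn deg [ 0.06 -0.08 -0.13] units [ 0.0006 -0.0009 -0.0015] shift mm [-1.7  0.3  0.2] units [-0.0056  0.0011  0.0005]
q [-0.283  0.62   2.09   0.859  0.924 -1.055] tcp rack [-24.7 105.3 112.1] F [ 1.6 -0.3  5. ] t 10.525 gap 0.5069732787028981
tcp u,n,y 1.6348247424081812 6.148977071520766 0.3219294432676776 F u,n 2.1726969834718783 4.574811031689924
```

>>> {"api": "step_arm", "payload": {
  "commands": [
    [0, 0, 0, -0.004, 0, -0.0007, -1],
    [0, 0, 0, -0.002, 0, -0.0003, -1],
    [0, 0, 0, 0, 0, 0, -1],
    [0, 0, 0, 0, 0, 0, -1]
  ]
}}

```text
time_s: 11.02
position: [0.4763, 0.1169, 0.1112]
eef_rot: [-0.251, 0.642, 0.686, 0.234]
ft_force: [-0.1, 0.2, 5.6]
finger_gap: 0.507
finger_force: 63.2
```

```bash
python3 - <<'E'
from h import *
s=state()
d=rk(s['position'])-C0; print('tcp u,n,y',d@U,d@N,d[1]-105, 'F u,n',s['ft_force']@(RX@U),s['ft_force']@(RX@N))
E
```

```text
tcp u,n,y -0.20675422244349484 6.141402384135045 0.3017631481946381 F u,n 2.9650213178515896 4.722946193616223
```

>>> {"api": "step_arm", "payload": {
  "commands": [
    [0, 0, 0, 0, 0, 0, 1],
    [0, 0, 0, 0, 0, 0, 1],
    [0, 0, 0, 0, 0, 0, 1],
    [0, 0, 0, 0, 0, 0, 1],
    [0, 0, 0, 0, 0, 0, 1],
    [0, 0, 0, 0, 0, 0, 1]
  ]
}}

```text
time_s: 11.78
position: [0.4762, 0.1168, 0.1111]
eef_rot: [-0.25, 0.642, 0.686, 0.234]
ft_force: [0.8, -0.2, 0.4]
finger_gap: 1.001
finger_force: 0.0
```

>>> {"api": "step_arm", "payload": {
  "commands": [
    [0, 0, 0, 0, 0, -0.03, 1],
    [0, 0, 0, 0, 0, -0.08, 1],
    [0, 0, 0, 0, 0, -0.15, 1],
    [0, 0, 0, 0, 0, -0.15, 1],
    [0, 0, 0, 0, 0, -0.15, 1],
    [0, 0, 0, 0, 0, 0, 1],
    [0, 0, 0, 0, 0, 0, 1]
  ]
}}

```text
time_s: 12.65
position: [0.4833, 0.009, 0.2395]
eef_rot: [-0.25, 0.642, 0.686, 0.234]
ft_force: [-0.6, 0.3, -0.2]
finger_gap: 1.002
finger_force: 0.0
```

```bash
python3 - <<'E'
from h import *
s=state(); print(s['joint_pos'].round(2),rk(s['position']))
c=cam('wrist'); cv2.imwrite('pics/w4.png',c['pixels'])
W=cloud(c); D=rk(W)-C0; u=D@U;n=D@N;y=D[...,1]
for nm,yc in(('near',105),('mid',0)):
    m=(abs(y-yc)<11)&(u>-110)&(u<60)&(n>18)&(n<36); print(nm,m.sum(),np.percentile(u[m],[1,99]),np.median(n[m]),np.median(y[m])-yc)
c=cam('scene'); cv2.imwrite('pics/scene4.png',c['pixels']); W=cloud(c); Pk=rk(W)
hsv=cv2.cvtColor(c['pixels'],cv2.COLOR_BGR2HSV)
m=(abs(Pk[...,0]+215)<50)&(abs(Pk[...,1])<140)&(Pk[...,2]>80)&(Pk[...,2]<130)&(hsv[...,2]<60)
lab=cv2.connectedComponentsWithStats(m.astype(np.uint8))
for k in range(1,lab[0]):
    if lab[2][k,4]>25: q=W[lab[1]==k]; d=np.median(q,0)-c['eye']; print('ball',lab[3][k].round(),rk(np.median(q,0)+d/np.linalg.norm(d)*.0105).round(1))
E
```

```text
[-0.47  0.45  1.92  0.62  1.25 -0.89] [-134.33172593  105.86810865  239.47503831]
near 3636 [-93.15863578  28.0049552 ] 28.446794374545476 -0.002626141046448538
mid 2770 [-64.81217973  28.48063564] 28.305395184767672 -0.42486204784518755
ball [278. 285.] [-216.2  105.9  104.9]
ball [309. 319.] [-227.4    0.6  101.4]
ball [346. 353.] [-229.1 -104.9   99.4]
```

View pics/w4.png

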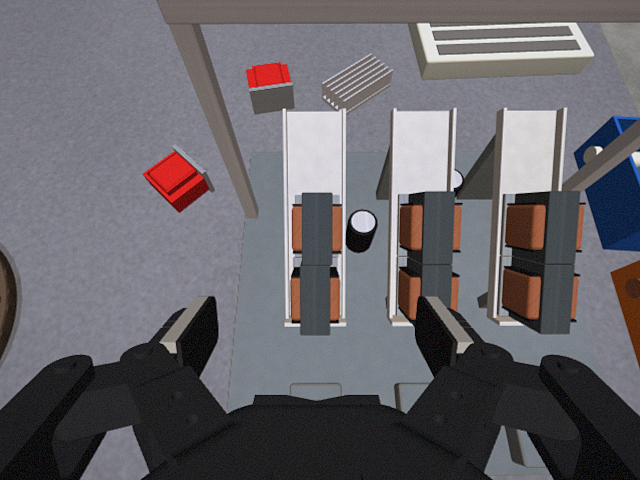

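The near chute now holds two transformers, both flat and aligned: u spans −93 to 28, the same as the middle chute's core edges. The near lever's ball is at rack (−216,106,105). I turn the tool upright, shut it and go behind the ball.

>>> {"api": "step_arm", "payload": {
  "commands": [
    [0, -0.1111, 0, 0, 0, 0, -1],
    [0, -0.1111, 0, 0, 0, 0, -1],
    [0, -0.1111, 0, 0, 0, 0, -1],
    [0, -0.1111, 0, 0, 0, 0, -1],
    [0, 0, 0, -0.15, 0, 0, -1],
    [0, 0, 0, -0.15, 0, 0, -1],
    [0, 0, 0, -0.13, 0, 0, -1],
    [0, 0, 0, 0, 0, 0, -1]
  ]
}}

```text
time_s: 13.75
position: [0.492, -0.1209, 0.2385]
eef_rot: [-0.001, 0.683, 0.73, -0.0]
ft_force: [-0.5, 0.3, -0.2]
finger_gap: -0.0
finger_force: 0.0
```

```bash
cat >> h.py <<'E'
def RV():
    z=np.array([0,0,-1.]); y=RX@np.array([0,-1.,0]); return np.stack([np.cross(y,z),y,z],1)
E
python3 - <<'E'
from h import *
plan(w([-265,105,102]),RV())
E
```

```text
turn deg [-0.13 -0.09 -0.2 ] units [-0.0014 -0.001  -0.0022] shift mm [ -0.5   1.2 136.5] units [-0.0016  0.004   0.4551]
q [-3.010e-01  2.900e-01  1.926e+00  1.000e-03  9.290e-01 -3.680e-01] tcp rack [-264.5  106.2  238.5] F [-0.5  0.3 -0.2] t 13.75 gap -0.00017706964748175319
```

>>> {"api": "step_arm", "payload": {
  "commands": [
    [0, 0, 0, 0, 0.004, 0.13, -1],
    [0, 0, 0, 0, 0, 0.13, -1],
    [0, 0, 0, 0, 0, 0.13, -1],
    [0, 0, 0, 0, 0, 0.065, -1],
    [0, 0, 0, 0, 0, 0, -1],
    [0, 0, 0, 0, 0, 0, -1]
  ]
}}

```text
time_s: 14.5
position: [0.4936, -0.119, 0.1034]
eef_rot: [-0.001, 0.683, 0.731, 0.0]
ft_force: [0.4, 0.0, 1.0]
finger_gap: -0.003
finger_force: 0.0
```

>>> {"api": "step_arm", "payload": {
  "commands": [
    [0, 0, 0, 0.04, 0, 0, -1],
    [0, 0, 0, 0.04, 0, 0, -1],
    [0, 0, 0, 0.04, 0, 0, -1],
    [0, 0, 0, 0.03, 0, 0, -1],
    [0, 0, 0, 0.03, 0, 0, -1],
    [0, 0, 0, 0.03, 0, 0, -1],
    [0, 0, 0, 0.03, 0, 0, -1],
    [0, 0, 0, 0.01, 0, 0, -1]
  ]
}}

```text
time_s: 15.5
position: [0.4882, -0.0441, 0.103]
eef_rot: [-0.001, 0.683, 0.731, 0.0]
ft_force: [0.6, -0.9, 0.5]
finger_gap: 0.001
finger_force: 0.4
```

```bash
cat > ball.py <<'E'
from h import *
plan(w([-176,105,102]),RV())
for n in ('scene','side'):
    c=cam(n); cv2.imwrite(f'pics/{n}_p.png',c['pixels']); W=cloud(c); Pk=rk(W)
    m=(abs(Pk[...,0]+185)<75)&(abs(Pk[...,1])<140)&(Pk[...,2]>80)&(Pk[...,2]<125)&(c['pixels'].max(2)<60)
    lab=cv2.connectedComponentsWithStats(m.astype(np.uint8))
    for k in range(1,lab[0]):
        if lab[2][k,4]>25: q=W[lab[1]==k]; d=np.median(q,0)-c['eye']; print(n,lab[3][k].round(),lab[2][k,4],rk(np.median(q,0)+d/np.linalg.norm(d)*.0105).round(1))
E
python3 ball.py
```

```text
turn deg [-0.06 -0.07 -0.1 ] units [-0.0007 -0.0007 -0.0012] shift mm [11.7 -0.3  1. ] units [ 0.0389 -0.0011  0.0033]
q [-1.530e-01  4.710e-01  2.085e+00  2.000e-03  5.870e-01 -2.220e-01] tcp rack [-187.7  104.7  103. ] F [ 0.6 -0.9  0.5] t 15.5 gap 0.0005908259102247014
scene [309. 319.] 88 [-226.9    0.4  101. ]
scene [346. 353.] 98 [-228.9 -104.9   99.5]
side [284. 225.] 69 [-223.7    3.7  100.6]
side [328. 232.] 122 [-166.7  107.5  104.4]
side [243. 231.] 68 [-225.5 -101.3   99.2]
```

>>> {"api": "step_arm", "payload": {
  "commands": [
    [0, 0, 0, 0.015, 0, 0, -1],
    [0, 0, 0, 0.015, 0, 0, -1],
    [0, 0, 0, 0, 0, 0, -1]
  ]
}}

```text
time_s: 15.98
position: [0.4877, -0.0355, 0.1031]
eef_rot: [-0.001, 0.683, 0.731, 0.0]
ft_force: [-0.7, -0.2, 0.2]
finger_gap: 0.003
finger_force: 0.0
```

>>> {"api": "step_arm", "payload": {
  "commands": [
    [0, 0, 0, 0.01, 0, 0, -1],
    [0, 0, 0, 0, 0, 0, -1]
  ]
}}

```text
time_s: 16.23
position: [0.4876, -0.0328, 0.1031]
eef_rot: [-0.0, 0.683, 0.731, 0.0]
ft_force: [0.0, -3.5, -0.9]
finger_gap: -0.001
finger_force: 1.9
```

```bash
python3 ball.py
```

```text
turn deg [-0.03 -0.04 -0.11] units [-0.0004 -0.0005 -0.0013] shift mm [ 0.4 -0.6  1.1] units [ 0.0012 -0.0018  0.0036]
q [-1.300e-01  4.700e-01  2.088e+00  1.000e-03  5.840e-01 -1.980e-01] tcp rack [-176.4  104.4  103.1] F [ 0.  -3.5 -0.9] t 16.225 gap -0.0005847246150040498
scene [309. 319.] 89 [-227.1    0.8  100.8]
scene [346. 353.] 97 [-228.9 -104.3   99.4]
side [284. 225.] 68 [-223.7    3.6  100.7]
side [243. 231.] 69 [-225.6 -101.2   99.1]
side [329. 235.] 107 [-159.3  107.2  101.2]
```

>>> {"api": "step_arm", "payload": {
  "commands": [
    [0, 0, 0, 0.01, 0, 0, -1],
    [0, 0, 0, 0, 0, 0, -1]
  ]
}}

```text
time_s: 16.58
position: [0.4877, -0.0317, 0.1031]
eef_rot: [0.0, 0.682, 0.731, -0.001]
ft_force: [0.0, -34.0, -3.9]
finger_gap: -0.001
finger_force: 16.6
```

>>> {"api": "step_arm", "payload": {
  "commands": [
    [0, 0, 0, 0.01, 0, 0, -1],
    [0, 0, 0, 0, 0, 0, -1]
  ]
}}

```text
time_s: 16.82
position: [0.4878, -0.0308, 0.1031]
eef_rot: [0.001, 0.682, 0.731, -0.001]
ft_force: [-1.2, -65.8, -8.3]
finger_gap: -0.002
finger_force: 32.1
```

Force rises sharply, so the lever is on its end stop. I back off, rise and check.

>>> {"api": "step_arm", "payload": {
  "commands": [
    [0, 0, 0, -0.05, 0, 0, -1],
    [0, 0, 0, -0.1, 0, 0, -1],
    [0, 0, 0, -0.15, 0, 0, -1],
    [0, 0, 0, 0, 0, -0.15, -1],
    [0, 0, 0, 0, 0, -0.15, -1],
    [0, 0, 0, 0, 0, -0.15, -1],
    [0, 0, 0, 0, 0, 0, -1],
    [0, 0, 0, 0, 0, 0, -1]
  ]
}}

```text
time_s: 17.82
position: [0.493, -0.1165, 0.2377]
eef_rot: [-0.001, 0.683, 0.731, 0.0]
ft_force: [-0.5, 0.5, 0.0]
finger_gap: -0.001
finger_force: 0.0
```

```bash
python3 ball.py
```

```text
turn deg [-0.05 -0.08 -0.13] units [-0.0006 -0.0009 -0.0015] shift mm [ 8.420e+01 -1.000e-01  1.357e+02] units [ 2.806e-01 -2.000e-04  4.522e-01]
q [-2.930e-01  2.900e-01  1.928e+00  1.000e-03  9.250e-01 -3.610e-01] tcp rack [-260.2  104.9  237.7] F [-0.5  0.5  0. ] t 17.825 gap -0.0005877196202384266
scene [298. 268.] 72 [-153.8  105.5   99.3]
scene [309. 319.] 85 [-227.1    1.   100.3]
scene [346. 353.] 98 [-229.3 -104.6  100.2]
side [284. 225.] 69 [-223.6    3.5  100.1]
side [243. 231.] 70 [-226.1 -101.2   98.8]
side [330. 238.] 54 [-151.9  108.9  100.4]
```

View pics/scene_p.png

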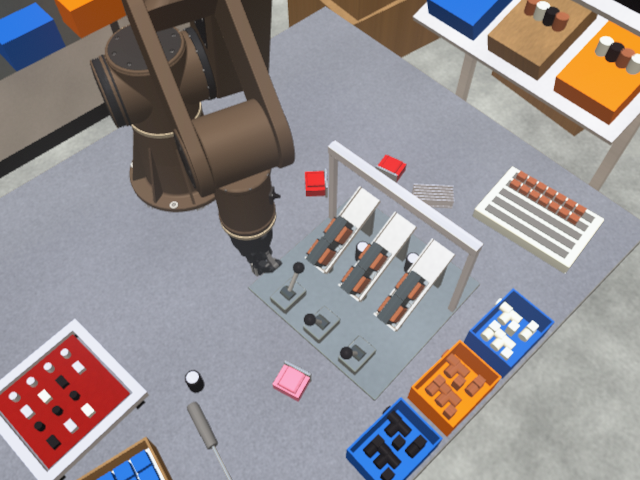

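Each chute holds two transformers. The near lever's ball is at rack x −153.8 (end stop −152; pixel (298,268)), the other levers haven't moved, and the gripper is clear.

```bash
python3 -c "
from plant import *
print(job_done())"
```

```text
the job is handed in; nothing more can be done
None
```

The far chute's top transformer now sits flat and second in the near chute, the near lever is pushed over to its end stop, and the job is handed in (the hand-in gave no verdict back).

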